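# Fetch the heat sink from behind the spray cans

### The arm

A 6-joint arm with a two-finger parallel gripper is mounted at the origin on the work surface. World frame = base frame: x ahead of the robot, y to its left, z up, the work surface at z = 0. Lengths are in m, angles in rad, forces in N, time in s.
With the tool pointing down it reaches from about 0.425 to 0.95 m from the base axis. Payload 3.5 kg.
Tool frame: the origin (TCP) lies at the very end of the fingers, on their centre line; the grasp point (between the pads) lies 19 mm behind it; z points along the fingers, y is the line along which they close (so a half turn about z gives the same grasp; the last joint's range is limited). The gripper opens to 85 mm and grips with 20 to 120 N. Pads are 22 mm wide; open, the fingers measure 114 mm over their backs; the gripper's body (76 mm by 85 mm) begins 54 mm behind the grasp point. The pads swing forward as they close: fully open they stand 13 mm farther back than shut.
Start: joints at [1.167, 0.286, 1.577, -0, 1.279, -0.15], TCP at [0.169, 0.653, 0.231] pointing down, gripper open.
Joint ranges: [-2.77, 2.77], [-0.9, 2.22], [0.21, 2.48], [-1.53, 4.67], [0.24, 2.81], [-2.84, 2.84]. Speed limits (rad/s): [2.79, 2.79, 3.14, 3.14, 3.14, 3.14].

### API

Orientations are given as a unit quaternion [x, y, z, w].
In Python, from plant import ctrl gives the robot as it stands.
- The arm moves only by the tool carry_out, never from a script. Its argument "deltas" is one flat list of numbers, 6 for each row, row after row: the shift along the tool's x, y, z in m, then the turn, a rotation vector about the tool's x, y, z in rad. A call has 1 to 5 rows; each row is the pose to reach, as a shift and turn from the pose commanded when the call began, along the tool's axes at that moment; what a row does not reach only later rows make up. A row lasts 1/8 s, in which the tool goes at most 62.5 mm and 10.7 degrees, less where a joint would pass 70% of its speed; a pose out of reach is approached as far as the arm can. A call with a gripper value outside its range is refused whole. "grip" is the opening in per cent of the stroke, from 0 (shut) to 100 (fully open), set as the call begins (left out, the last holds). The fingers move at their own pace and stop on an object; "grip_force" is the grip in N (left out, the last holds). Time passes only in rows, so rows that repeat a pose let the fingers close. It gives the time, the measured TCP pose, the force, the opening and the grip force at its end, in the units of the state.
- ctrl.get_state(): the state, without advancing time (a new reading comes with each control period).
- ctrl.read_camera(name): name is "scene" or "top" or "wrist"; returns (picture, depth): 420x560x3 uint8, red, green, blue; 420x560 float32, m along the optical axis (not along the pixel's ray), 0 where there is no reading.
- ctrl.camera_model(name): a dict with "intrinsics" (3x3 intrinsics, pixels), "extrinsics" (4x4, takes a point from world to camera coordinates); the wrist camera has in their place "hand_eye" (4x4, takes a point from camera to tool coordinates, whose origin is the TCP and whose axes are the flange's). Camera axes: x right, y down, z forward; pixel columns grow to the right and rows downward; lengths in m; the calibration is good to about 2 mm. The wrist camera is an equidistant fisheye: a pixel r from the principal point sees the ray r / f radians off the axis. A picture is of the moment at which its call begins: read the wrist's pose just before it. camera_model takes no time and is no camera call.
- ctrl.sign_off(): hands the job in; it is judged then, once.
Trained networks look in the newest picture that a camera, given by its name, has taken for a name from the list of things; names that differ only in an ending like _2 or _b are one class to them, and where a whole thing is asked for, a point or a joint stands for the part that bears it (a point fixed in the world has none). Each returns a list of dicts, best first, with "score" (0 to 1); they miss things now and then, are a little off and sometimes report something else, mostly with a low value. They report only what shows in the picture. A call takes as long as a camera call.
- ctrl.find_in(camera, query): "uv" ([column, row] in pixels, amid what is visible of it).
The state is a dict: "time": time; "qpos": joint angles; "dq": joint speeds; "joint_efforts": joint torques, N m; "eef_pos": TCP position; "tcp_rot": TCP orientation; "contact_force": force on the tool from outside, world axes, zero at the start; "wrist_torque": the same for the moment, N m; "opening": opening from 0.0 (shut) to 1.0 (fully open); "finger_force": force on a finger pad.
Only numpy, scipy, OpenCV 4.12 (cv2) and the standard library are available. Lean on these libraries where they do the work, as an engineer would, in place of code of your own. Each camera call takes 0.05 s, during which the arm holds its last target. There are 200 camera calls.

### The job

In the white tray a finned aluminium heat sink is boxed in by three small spray cans. First clear all three cans out of the way, standing them upright on the dark grey mat at the side; then set the heat sink down flat and centred on the big black chip in the middle of the green circuit board, its fins running along the board's long edges; then, with the heat sink in place, stand each can back upright and centred on the disc of its own colour. Leave the yellow multimeter where it lies.

Things in the scene. Friction and masses are not known exactly. Their poses are not given: they have to be found in the camera images.
- can_red: small red spray can with a pale paper band and a black cap, standing upright: 48 mm diameter and straight-sided from 0 to 88 mm height, 115 mm high over the cap (28 mm wide), 0.1 to 0.2 kg. Origin: centre of its underside; z up along its axis. At the start it stands on the disc of its own colour
- can_blue: small blue spray can with a pale paper band and a white cap, standing upright: 48 mm diameter and straight-sided from 0 to 88 mm height, 115 mm high over the cap (28 mm wide), 0.1 to 0.2 kg. Origin: centre of its underside; z up along its axis. At the start it stands on the disc of its own colour
- can_yellow: small yellow spray can with a pale paper band and a black cap, standing upright: 48 mm diameter and straight-sided from 0 to 88 mm height, 115 mm high over the cap (28 mm wide), 0.1 to 0.2 kg. Origin: centre of its underside; z up along its axis. At the start it stands on the disc of its own colour
- disc_red: red disc, 68 mm across, 3 mm thick, fixed on the white tray's floor: home of the red can. Origin: centre of its underside, 6 mm above the table; the can stands 3 mm above the origin. x: along the tray's 180 mm side, away from the robot within 0.35 rad, same for all discs. Tray 180 x 210 mm, rim 14 mm high; discs in front, left and right, each 60 mm from the heat sink, in random colour order
- disc_blue: blue disc, 68 mm across, 3 mm thick, fixed on the white tray's floor: home of the blue can. Origin: centre of its underside, 6 mm above the table; the can stands 3 mm above the origin. x: along the tray's 180 mm side, away from the robot within 0.35 rad, same for all discs. Tray 180 x 210 mm, rim 14 mm high; discs in front, left and right, each 60 mm from the heat sink, in random colour order
- disc_yellow: yellow disc, 68 mm across, 3 mm thick, fixed on the white tray's floor: home of the yellow can. Origin: centre of its underside, 6 mm above the table; the can stands 3 mm above the origin. x: along the tray's 180 mm side, away from the robot within 0.35 rad, same for all discs. Tray 180 x 210 mm, rim 14 mm high; discs in front, left and right, each 60 mm from the heat sink, in random colour order
- heat_sink: aluminium heat sink, 40 x 40 mm and 30 mm high, 0.06 to 0.13 kg, seven upright fins running along its x axis; its four sides can be gripped as flat faces. Origin: centre of its underside; z up. At the start it stands on the tray's floor (6 mm above the table) between the cans, its x axis within 0.15 rad of the discs' x axes
- board: green circuit board fixed on the table, 150 mm (its x axis) x 110 mm (y), 7 mm thick, with a black square chip 44 x 44 mm, 3 mm high, at its middle, parallel to the edges: the chip's flat top is 10 mm above the origin. Origin: centre of the board's underside, under the chip's centre; z up. Small parts up to 5 mm high near the short edges. It lies left or right of the tray, the mat on the other side
- mat: dark grey rectangular mat fixed on the table, 280 mm (its x axis, roughly away from the robot) x 150 mm (y), 3 mm thick: the side area, with room for three cans in a row along its x axis. Origin: centre of its underside; z up
- meter: yellow hand-held multimeter lying face up on the table beyond the tray, about 64 x 140 x 42 mm; not to be disturbed. Origin: centre of its underside

How it is judged:
On the way, in this order (a step that is already met when the one before it is completed fails the run):
1. all three cans stand upright and released on the mat, the heat sink still in the tray (x of can_red in the frame of mat between -0.13 and 0.13 m and y of can_red in the frame of mat between -0.065 and 0.065 m and z of can_red in the frame of mat between 0 and 0.008 m and angle between each of can_red, can_blue, can_yellow's own z axis and vertical below 0.1 rad and x of can_blue in the frame of mat between -0.13 and 0.13 m and y of can_blue in the frame of mat between -0.065 and 0.065 m and z of can_blue in the frame of mat between 0 and 0.008 m and x of can_yellow in the frame of mat between -0.13 and 0.13 m and y of can_yellow in the frame of mat between -0.065 and 0.065 m and z of can_yellow in the frame of mat between 0 and 0.008 m and contact force between each of can_red, can_blue, can_yellow and the fingers below 0.1 N and distance of heat_sink from where it was at the start of the episode below 0.04 m), for 0.2 s.
2. the heat sink sits on the chip, released, fins along the board, while all three cans still stand on the mat (horizontal distance between heat_sink and board below 0.01 m and z of heat_sink in the frame of board between 0.007 and 0.013 m and angle between the x axis of heat_sink and the x axis of board, either way round below 0.2 rad and angle between heat_sink's own z axis and vertical below 0.08 rad and linear speed of heat_sink below 0.02 m/s and contact force between heat_sink and the fingers below 0.1 N and x of can_red in the frame of mat between -0.13 and 0.13 m and y of can_red in the frame of mat between -0.065 and 0.065 m and z of can_red in the frame of mat between 0 and 0.008 m and angle between each of can_red, can_blue, can_yellow's own z axis and vertical below 0.1 rad and x of can_blue in the frame of mat between -0.13 and 0.13 m and y of can_blue in the frame of mat between -0.065 and 0.065 m and z of can_blue in the frame of mat between 0 and 0.008 m and x of can_yellow in the frame of mat between -0.13 and 0.13 m and y of can_yellow in the frame of mat between -0.065 and 0.065 m and z of can_yellow in the frame of mat between 0 and 0.008 m), for 0.2 s.
At the end, for the whole second after the job is handed in: Each can stands upright (within 0.08 rad), released and at rest on the disc of its own colour, centred within 12 mm; the heat sink sits flat on the chip, released and at rest, centred within 10 mm, its fins within 0.2 rad of the board's long edges; the multimeter is within 20 mm of where it was (horizontal distance between heat_sink and board below 0.01 m and z of heat_sink in the frame of board between 0.007 and 0.013 m and angle between the x axis of heat_sink and the x axis of board, either way round below 0.2 rad and angle between each of heat_sink, can_red, can_blue, can_yellow's own z axis and vertical below 0.08 rad and linear speed of each of heat_sink, can_red, can_blue, can_yellow below 0.02 m/s and contact force between each of heat_sink, can_red, can_blue, can_yellow and the fingers below 0.1 N and horizontal distance between can_red and disc_red below 0.012 m and z of can_red in the frame of disc_red between 0 and 0.007 m and horizontal distance between can_blue and disc_blue below 0.012 m and z of can_blue in the frame of disc_blue between 0 and 0.007 m and horizontal distance between can_yellow and disc_yellow below 0.012 m and z of can_yellow in the frame of disc_yellow between 0 and 0.007 m and distance of meter from where it was at the start of the episode below 0.02 m); the robot touches nothing.
It fails at once if the multimeter is shifted by more than 20 mm (distance of meter from where it was at the start of the episode above 0.02 m).
It fails at once if a can is knocked over (angle between any of can_red, can_blue, can_yellow's own z axis and vertical above 0.8 rad).
It also fails if it takes over 128 s, if anything falls off the work surface, if the arm or the gripper's body presses on something with over 40 N, if the wrist force passes 120 N, or if a joint passes its speed limit or range.

## Working session

There is one attempt and no reset: what is moved stays moved. The work goes in short steps, Python scripts to look and compute and a tool call to move; the robot and the scene stay as the last step left them, time stands still between calls to the robot, and variables do not carry over. Pictures are saved under pics/ and viewed, at most 14 in all, crops included, and the job is handed in when it is done.

Besides the shell and the picture viewer there is one more tool, called by a JSON object that holds its "api" and its "payload", one argument or row to a line. carry_out: Moves the arm, as the interface text tells. Its arguments: {"type":"object","properties":{"deltas":{"type":"array"},"grip":{"type":"number"},"grip_force":{"type":"number"}},"required":["deltas"]}

```bash
mkdir -p pics; ls
python3 - <<'E'
from plant import ctrl
import cv2, numpy as np
s=ctrl.get_state(); print({k:np.round(v,3).tolist() for k,v in s.items()})
for n in("top","scene"):
    p,d=ctrl.read_camera(n); cv2.imwrite(f"pics/{n}0.png",p[:,:,::-1]); np.savez(f"{n}0.npz",p=p,d=d)
    m=ctrl.camera_model(n); print(n,m)
    if n=="top":
        for q in "can_red can_blue can_yellow disc_red disc_blue disc_yellow heat_sink board mat meter".split():
            r=ctrl.find_in(n,q)
            print(q,[(np.round(x["uv"]).tolist(),round(x["score"],2)) for x in r[:2]])
print(ctrl.camera_model("wrist"))
E
```

```text
pics
{'time': 0.0, 'qpos': [1.167, 0.287, 1.578, 0.0, 1.279, -0.15], 'dq': [0.0, 0.0, 0.0, 0.0, -0.001, 0.0], 'joint_efforts': [0.001, -40.598, -29.263, 0.0, 0.006, 0.0], 'eef_pos': [0.169, 0.653, 0.23], 'tcp_rot': [0.127, 0.992, -0.001, -0.0], 'contact_force': [0.029, -0.264, 0.329], 'wrist_torque': [0.057, -0.031, -0.077], 'finger_force': 0.0, 'opening': 0.997}
top {'intrinsics': array([[529.42702946,   0.        , 276.25661388],
       [  0.        , 529.42702946, 212.66856564],
       [  0.        ,   0.        ,   1.        ]]), 'extrinsics': array([[-0.01753298, -0.99967118,  0.01871178,  0.00637307],
       [-0.99030409,  0.01478323, -0.1381277 ,  0.61035958],
       [ 0.13780566, -0.02095215, -0.99023765,  1.13738664],
       [ 0.        ,  0.        ,  0.        ,  1.        ]])}
can_red [([279.0, 286.0], 0.81)]
can_blue [([306.0, 256.0], 0.66)]
can_yellow [([247.0, 260.0], 0.87)]
disc_red [([275.0, 279.0], 0.73), ([416.0, 238.0], 0.29)]
disc_blue [([275.0, 258.0], 0.67), ([294.0, 261.0], 0.53)]
disc_yellow [([259.0, 265.0], 0.69)]
heat_sink []
board [([137.0, 252.0], 0.91)]
[... 344 characters left out ...]
 0.39390521, -0.58950733, -0.70520904, -0.19171155],
       [-0.36971503,  0.60081681, -0.70875239,  1.19306142],
       [ 0.        ,  0.        ,  0.        ,  1.        ]])}
{'intrinsics': array([[325.1922621 ,   0.        , 277.86604889],
       [  0.        , 325.1922621 , 211.66712371],
       [  0.        ,   0.        ,   1.        ]]), 'hand_eye': array([[-1.08064444e-03, -9.60082203e-01, -2.79715921e-01,
         7.08572638e-02],
       [ 9.99999302e-01, -9.03997804e-04, -7.60526886e-04,
        -1.08444843e-03],
       [ 4.77305750e-04, -2.79716547e-01,  9.60082510e-01,
        -1.42490653e-01],
       [ 0.00000000e+00,  0.00000000e+00,  0.00000000e+00,
         1.00000000e+00]])}
```

View pics/top0.png

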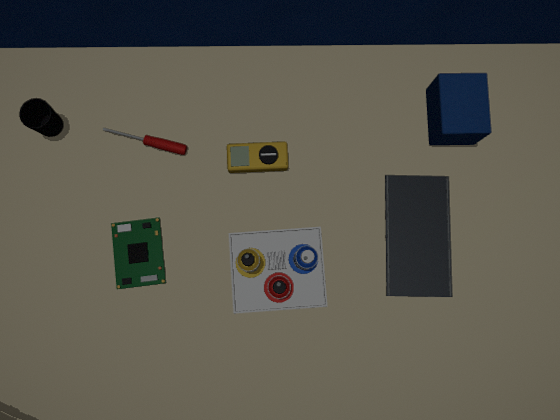

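View pics/scene0.png

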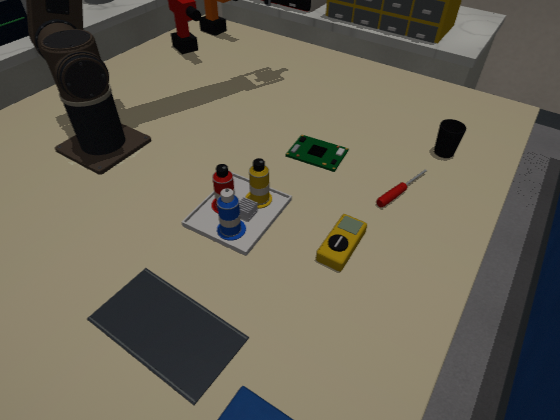

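The top view shows the board at (137,252), the tray at (278,270) with yellow at left, blue at right and red in front, and the mat at (418,236). The multimeter is at (257,156). Next I'll measure these metrically.

```bash
cat > h.py <<'E'
import numpy as np, cv2
from plant import ctrl
M={n:ctrl.camera_model(n) for n in("top","scene")}
def ray(n,uv):
    K,T=M[n]["intrinsics"],M[n]["extrinsics"]; R=T[:3,:3]
    uv=np.atleast_2d(uv).astype(float)
    d=np.c_[(uv-[K[0,2],K[1,2]])/K[0,0],np.ones(len(uv))]@R
    return -R.T@T[:3,3],d
def onz(n,uv,z):
    o,d=ray(n,uv); return o+d*((z-o[2])/d[:,2])[:,None]
def cloud(n,d):
    v,u=np.mgrid[:420,:560]; o,r=ray(n,np.c_[u.ravel(),v.ravel()])
    return (o+r*d.reshape(-1,1)).reshape(420,560,3)
def rect(n,mask,z):
    c,_=cv2.findContours(mask.astype(np.uint8),cv2.RETR_EXTERNAL,cv2.CHAIN_APPROX_NONE)
    c=max(c,key=cv2.contourArea)[:,0]
    w=onz(n,c,z)[:,:2]
    (cx,cy),(a,b),t=cv2.minAreaRect((w*1000).astype(np.float32))
    return np.round([cx,cy,a,b,t],1)
E
python3 - <<'E'
from h import *
z=np.load("top0.npz"); p,d=z["p"],z["d"]; W=cloud("top",d); hsv=cv2.cvtColor(p,cv2.COLOR_RGB2HSV)
H,S,V=[hsv[...,i].astype(int) for i in range(3)]
v,u=np.mgrid[:420,:560]
box=lambda a,b,c,e:(u>a)&(u<b)&(v>c)&(v<e)
print("table z",np.median(W[330:380,300:400,2]))
B=box(95,180,205,300)
print("board",rect("top",B&(H>40)&(H<90)&(S>100),.007))
print("chip",rect("top",box(120,155,235,270)&(V<45),.010), W[252,138])
Mm=box(375,465,165,305)&(S<90)&(V<90)
print("mat",rect("top",Mm,.003),W[236,418])
print("V sample",hsv[236,418],hsv[200,300],hsv[240,240])
T=box(222,332,222,318)
print("tray",rect("top",cv2.morphologyEx((T&(S<70)).astype(np.uint8),cv2.MORPH_CLOSE,np.ones((25,25))),.014))
for n,b in dict(yellow=box(232,270,240,285),blue=box(285,322,238,278),red=box(260,300,268,308)).items():
    for lo,hi in((.1,.14),(.08,.1)):
        m=b&(W[...,2]>lo)&(W[...,2]<hi); q=W[m]
        print(n,lo,len(q),np.round(q.mean(0),4) if len(q) else 0, np.round((q.min(0)+q.max(0))/2,4) if len(q) else 0)
m=box(265,288,248,273)&(W[...,2]>.022)&(W[...,2]<.05); q=W[m]; print("sink",len(q),q.mean(0),q.min(0),q.max(0))
print("meter",rect("top",box(220,295,135,178)&(W[...,2]>.02),.04))
E
```

```text
table z -6.137320282695313e-05
board [528.5 310.1 147.9 109.1   6.2]
chip [529.  309.7  45.2  46.5   6.2] [0.52995242 0.30908319 0.01042881]
mat [ 560.3 -329.3  151.8  280.7   88.1] [ 5.57079703e-01 -3.30470767e-01 -1.71090890e-04]
V sample [100  35  44] [ 23  48 112] [ 90   2 117]
tray [485.2  -4.  245.9 210.6  89.1]
yellow 0.1 314 [0.5042 0.0572 0.1126] [0.4906 0.0483 0.1139]
yellow 0.08 114 [0.503  0.0587 0.0981] [0.4908 0.0486 0.0966]
blue 0.1 319 [ 0.5076 -0.0635  0.1125] [ 0.5076 -0.0641  0.1146]
blue 0.08 105 [ 0.5098 -0.0635  0.0972] [ 0.5089 -0.0647  0.0903]
red 0.1 321 [ 0.4476 -0.005   0.1125] [ 0.4475 -0.0044  0.1149]
red 0.08 107 [ 0.4468 -0.0038  0.0978] [ 0.4475 -0.0054  0.097 ]
sink 145 [ 0.50718209 -0.00254946  0.0350098 ] [ 0.48645356 -0.02151256  0.02215072] [0.52758658 0.01847214 0.04318735]
meter [741.6  37.   67.7 138.4   1.1]
```

{"api": "carry_out", "payload": {
  "deltas": [-0.048, -0.036, 0, 0, 0, -0.05, -0.096, -0.072, 0, 0, 0, -0.1, -0.144, -0.108, 0, 0, 0, -0.15, -0.192, -0.144, 0, 0, 0, -0.2, -0.24, -0.18, 0, 0, 0, -0.255],
  "grip": 100,
  "grip_force": 40
}}

```text
time: 1.23
eef_pos: [0.3575, 0.4174, 0.2317]
tcp_rot: [-0.002, 1.0, 0.0, 0.0]
contact_force: [0.6, 0.1, -0.2]
opening: 0.998
finger_force: 0.0
```

{"api": "carry_out", "payload": {
  "deltas": [-0.03, -0.05, 0, 0, 0, 0, -0.06, -0.1, 0, 0, 0, 0, -0.085, -0.15, 0, 0, 0, 0, -0.11, -0.205, 0, 0, 0, 0, -0.13, -0.26, 0, 0, 0, 0]
}}

```text
time: 1.85
eef_pos: [0.4876, 0.1572, 0.2318]
tcp_rot: [-0.001, 1.0, 0.0, 0.001]
contact_force: [1.1, -0.1, 0.1]
opening: 1.0
finger_force: 0.0
```

{"api": "carry_out", "payload": {
  "deltas": [-0.01, -0.055, 0, 0, 0, 0, -0.02, -0.11, 0, 0, 0, 0, -0.02, -0.17, 0, 0, 0, 0, -0.021, -0.221, 0, 0, 0, 0, -0.021, -0.221, 0, 0, 0, 0]
}}

```text
time: 2.48
eef_pos: [0.5082, -0.065, 0.2316]
tcp_rot: [0.002, 1.0, -0.0, 0.0]
contact_force: [0.4, -0.5, -0.1]
opening: 1.004
finger_force: 0.0
```

{"api": "carry_out", "payload": {
  "deltas": [0, 0.0015, 0.05, 0, 0, 0, 0, 0.0015, 0.1, 0, 0, 0, 0, 0.0015, 0.145, 0, 0, 0, 0, 0.0015, 0.17, 0, 0, 0, 0, 0.0015, 0.171, 0, 0, 0]
}}

```text
time: 3.1
eef_pos: [0.5064, -0.0588, 0.0582]
tcp_rot: [-0.001, 1.0, 0.001, -0.002]
contact_force: [-0.0, 0.3, 0.3]
opening: 0.995
finger_force: 0.0
```

{"api": "carry_out", "payload": {
  "deltas": [0, 0, 0, 0, 0, 0, 0, 0, 0, 0, 0, 0, 0, 0, 0, 0, 0, 0, 0, 0, 0, 0, 0, 0],
  "grip": 30
}}

```text
time: 3.6
eef_pos: [0.5097, -0.061, 0.0624]
tcp_rot: [-0.0, 1.0, -0.001, 0.002]
contact_force: [-0.7, -1.4, 5.9]
opening: 0.548
finger_force: 42.3
```

{"api": "carry_out", "payload": {
  "deltas": [0, 0, -0.05, 0, 0, 0, 0, 0, -0.1, 0, 0, 0, -0.01, -0.02, -0.145, 0, 0, 0, -0.035, -0.07, -0.15, 0, 0, 0, -0.06, -0.12, -0.15, 0, 0, 0]
}}

```text
time: 4.22
eef_pos: [0.5691, -0.1813, 0.2116]
tcp_rot: [-0.001, 1.0, -0.0, 0.001]
contact_force: [1.2, -0.4, -1.0]
opening: 0.553
finger_force: 42.2
```

{"api": "carry_out", "payload": {
  "deltas": [-0.025, -0.05, 0, 0, 0, 0, -0.05, -0.1, 0, 0, 0, 0, -0.077, -0.15, 0.01, 0, 0, 0, -0.077, -0.15, 0.06, 0, 0, 0, -0.077, -0.15, 0.115, 0, 0, 0]
}}

```text
time: 4.85
eef_pos: [0.6456, -0.3313, 0.094]
tcp_rot: [0.0, 1.0, -0.0, 0.0]
contact_force: [0.8, 0.4, -2.9]
opening: 0.547
finger_force: 42.3
```

{"api": "carry_out", "payload": {
  "deltas": [0, 0, 0.02, 0, 0, 0, 0, 0, 0.034, 0, 0, 0, 0, 0, 0.039, 0, 0, 0, 0, 0, 0.04, 0, 0, 0]
}}

```text
time: 5.35
eef_pos: [0.6466, -0.3308, 0.0574]
tcp_rot: [-0.001, 1.0, -0.001, 0.001]
contact_force: [-0.1, -0.5, -1.6]
opening: 0.552
finger_force: 42.3
```

{"api": "carry_out", "payload": {
  "deltas": [0, 0, 0.001, 0, 0, 0, 0, 0, 0.002, 0, 0, 0, 0, 0, 0.002, 0, 0, 0]
}}

```text
time: 5.72
eef_pos: [0.6468, -0.331, 0.0565]
tcp_rot: [-0.001, 1.0, -0.001, 0.002]
contact_force: [-0.5, 0.9, 4.1]
opening: 0.549
finger_force: 42.1
```

{"api": "carry_out", "payload": {
  "deltas": [0, 0, 0, 0, 0, 0, 0, 0, 0, 0, 0, 0, 0, 0, -0.03, 0, 0, 0, 0, 0, -0.085, 0, 0, 0, 0, 0, -0.14, 0, 0, 0],
  "grip": 100
}}

```text
time: 6.35
eef_pos: [0.645, -0.33, 0.1937]
tcp_rot: [-0.001, 1.0, 0.0, -0.001]
contact_force: [0.4, -2.0, 0.8]
opening: 1.003
finger_force: 0.0
```

{"api": "carry_out", "payload": {
  "deltas": [0.03, 0.05, 0, 0, 0, 0, 0.06, 0.1, 0, 0, 0, 0, 0.09, 0.15, 0, 0, 0, 0, 0.12, 0.2, 0, 0, 0, 0, 0.15, 0.25, 0, 0, 0, 0]
}}

```text
time: 6.98
eef_pos: [0.4939, -0.079, 0.1931]
tcp_rot: [-0.0, 1.0, 0.0, 0.0]
contact_force: [0.4, -0.5, 1.0]
opening: 1.0
finger_force: 0.0
```

{"api": "carry_out", "payload": {
  "deltas": [0.03, 0.05, 0, 0, 0, 0, 0.048, 0.077, 0, 0, 0, 0, 0.048, 0.077, 0.045, 0, 0, 0, 0.048, 0.077, 0.095, 0, 0, 0, 0.048, 0.077, 0.134, 0, 0, 0]
}}

```text
time: 7.6
eef_pos: [0.4462, -0.0032, 0.0576]
tcp_rot: [-0.001, 1.0, 0.0, -0.0]
contact_force: [1.1, -0.0, 1.0]
opening: 1.002
finger_force: 0.0
```

Run:
```python
from h import *
P=[ctrl.get_state() ]
print(P[0]["eef_pos"])
p,d=ctrl.read_camera("scene"); cv2.imwrite("pics/s1.png",p[:,:,::-1])
print(ctrl.get_state()["eef_pos"])
```

```text
[ 0.44624637 -0.00317556  0.05760267]
[ 0.44238065 -0.00248506  0.05280986]
```

View pics/s1.png

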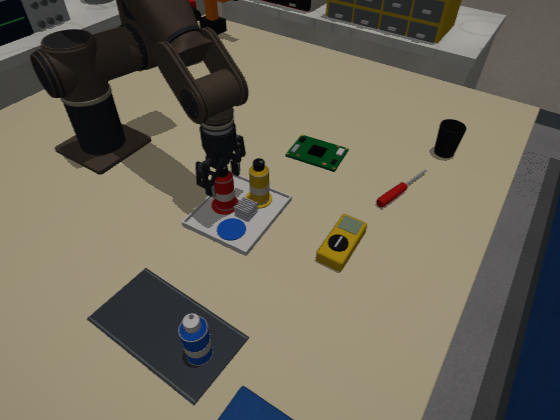

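The blue can stands on the mat at about (195,340), and the gripper straddles the red can at about (224,190).

{"api": "carry_out", "payload": {
  "deltas": [0, 0, -0.002, 0, 0, 0, 0, 0, -0.002, 0, 0, 0, 0, 0, -0.002, 0, 0, 0, 0, 0, -0.002, 0, 0, 0],
  "grip": 30
}}

```text
time: 8.15
eef_pos: [0.4493, -0.004, 0.0639]
tcp_rot: [-0.001, 1.0, -0.001, 0.003]
contact_force: [0.3, 0.5, 7.1]
opening: 0.549
finger_force: 42.0
```

{"api": "carry_out", "payload": {
  "deltas": [0, 0, -0.05, 0, 0, 0, 0, 0, -0.1, 0, 0, 0, -0.003, -0.02, -0.145, 0, 0, 0, -0.008, -0.07, -0.15, 0, 0, 0, -0.013, -0.12, -0.15, 0, 0, 0]
}}

```text
time: 8.78
eef_pos: [0.4607, -0.1247, 0.2132]
tcp_rot: [-0.001, 1.0, -0.001, 0.002]
contact_force: [0.5, 1.5, -2.2]
opening: 0.548
finger_force: 42.0
```

{"api": "carry_out", "payload": {
  "deltas": [-0.005, -0.055, 0, 0, 0, 0, -0.01, -0.11, 0, 0, 0, 0, -0.015, -0.165, 0, 0, 0, 0, -0.015, -0.204, 0.02, 0, 0, 0, -0.015, -0.204, 0.06, 0, 0, 0]
}}

```text
time: 9.4
eef_pos: [0.4763, -0.3317, 0.1532]
tcp_rot: [0.001, 1.0, -0.002, 0.002]
contact_force: [-0.4, 0.5, -1.2]
opening: 0.546
finger_force: 42.0
```

{"api": "carry_out", "payload": {
  "deltas": [0, 0, 0.05, 0, 0, 0, 0, 0, 0.08, 0, 0, 0, 0, 0, 0.093, 0, 0, 0, 0, 0, 0.094, 0, 0, 0]
}}

```text
time: 9.9
eef_pos: [0.4761, -0.3279, 0.0584]
tcp_rot: [-0.001, 1.0, -0.0, 0.001]
contact_force: [-0.6, -0.8, -0.4]
opening: 0.552
finger_force: 42.1
```

{"api": "carry_out", "payload": {
  "deltas": [0, 0, 0.001, 0, 0, 0, 0, 0, 0.003, 0, 0, 0, 0, 0, 0.003, 0, 0, 0]
}}

```text
time: 10.28
eef_pos: [0.4763, -0.3282, 0.0579]
tcp_rot: [-0.001, 1.0, -0.0, 0.0]
contact_force: [-4.4, 3.7, 12.0]
opening: 0.547
finger_force: 43.4
```

{"api": "carry_out", "payload": {
  "deltas": [0, 0, 0, 0, 0, 0, 0, 0, 0, 0, 0, 0, 0, 0, -0.03, 0, 0, 0, 0, 0, -0.085, 0, 0, 0, 0, 0, -0.14, 0, 0, 0],
  "grip": 100
}}

```text
time: 10.9
eef_pos: [0.4751, -0.3272, 0.1951]
tcp_rot: [-0.001, 1.0, 0.0, -0.0]
contact_force: [0.5, -0.3, 0.4]
opening: 1.0
finger_force: 0.0
```

{"api": "carry_out", "payload": {
  "deltas": [-0.005, 0.055, 0, 0, 0, 0, -0.01, 0.11, 0, 0, 0, 0, -0.015, 0.165, 0, 0, 0, 0, -0.02, 0.22, 0, 0, 0, 0, -0.025, 0.275, 0, 0, 0, 0]
}}

```text
time: 11.52
eef_pos: [0.5, -0.0507, 0.1943]
tcp_rot: [-0.0, 1.0, -0.0, 0.0]
contact_force: [0.6, 0.0, 0.0]
opening: 1.001
finger_force: 0.0
```

{"api": "carry_out", "payload": {
  "deltas": [-0.004, 0.055, 0, 0, 0, 0, -0.004, 0.11, 0, 0, 0, 0, -0.004, 0.11, 0.045, 0, 0, 0, -0.004, 0.11, 0.095, 0, 0, 0, -0.004, 0.11, 0.134, 0, 0, 0]
}}

```text
time: 12.15
eef_pos: [0.5031, 0.058, 0.0582]
tcp_rot: [-0.001, 1.0, 0.0, -0.001]
contact_force: [-0.0, 0.3, -0.4]
opening: 0.996
finger_force: 0.0
```

{"api": "carry_out", "payload": {
  "deltas": [0, 0, 0, 0, 0, 0, 0, 0, 0, 0, 0, 0, 0, 0, 0, 0, 0, 0, 0, 0, 0, 0, 0, 0, 0, 0, 0, 0, 0, 0],
  "grip": 30
}}

```text
time: 12.78
eef_pos: [0.5055, 0.0574, 0.0622]
tcp_rot: [-0.001, 1.0, -0.0, 0.002]
contact_force: [-0.0, 0.3, 5.4]
opening: 0.551
finger_force: 42.2
```

{"api": "carry_out", "payload": {
  "deltas": [0, 0, -0.05, 0, 0, 0, 0, 0, -0.1, 0, 0, 0, -0.003, -0.02, -0.145, 0, 0, 0, -0.013, -0.07, -0.15, 0, 0, 0, -0.023, -0.12, -0.15, 0, 0, 0]
}}

```text
time: 13.4
eef_pos: [0.5275, -0.0634, 0.2115]
tcp_rot: [-0.001, 1.0, -0.0, 0.001]
contact_force: [1.3, -0.3, -2.1]
opening: 0.556
finger_force: 42.1
```

{"api": "carry_out", "payload": {
  "deltas": [-0.008, -0.055, 0, 0, 0, 0, -0.016, -0.11, 0, 0, 0, 0, -0.024, -0.165, 0, 0, 0, 0, -0.032, -0.22, 0, 0, 0, 0, -0.033, -0.266, 0, 0, 0, 0]
}}

```text
time: 14.02
eef_pos: [0.5601, -0.3302, 0.2094]
tcp_rot: [-0.0, 1.0, 0.0, -0.001]
contact_force: [1.3, 0.5, -1.5]
opening: 0.55
finger_force: 42.1
```

{"api": "carry_out", "payload": {
  "deltas": [0, 0, 0.05, 0, 0, 0, 0, 0, 0.1, 0, 0, 0, 0, 0, 0.14, 0, 0, 0, 0, 0, 0.152, 0, 0, 0, 0, 0, 0.156, 0, 0, 0]
}}

```text
time: 14.65
eef_pos: [0.5602, -0.3271, 0.0563]
tcp_rot: [-0.001, 1.0, 0.002, -0.002]
contact_force: [-6.5, 7.3, 16.8]
opening: 0.549
finger_force: 43.2
```

{"api": "carry_out", "payload": {
  "deltas": [0, 0, 0, 0, 0, 0, 0, 0, 0.001, 0, 0, 0]
}}

```text
time: 14.9
eef_pos: [0.5613, -0.3283, 0.0561]
tcp_rot: [-0.001, 1.0, 0.0, 0.0]
contact_force: [-3.9, 5.0, 11.7]
opening: 0.55
finger_force: 42.5
```

{"api": "carry_out", "payload": {
  "deltas": [0, 0, 0, 0, 0, 0, 0, 0, 0, 0, 0, 0, 0, 0, -0.03, 0, 0, 0, 0, 0, -0.085, 0, 0, 0, 0, 0, -0.14, 0, 0, 0],
  "grip": 100
}}

```text
time: 15.52
eef_pos: [0.5601, -0.3284, 0.1941]
tcp_rot: [-0.0, 1.0, 0.0, -0.0]
contact_force: [0.3, 0.8, -0.8]
opening: 0.998
finger_force: 0.0
```

{"api": "carry_out", "payload": {
  "deltas": [0.01, 0.06, 0, 0, 0, 0, 0.02, 0.12, 0, 0, 0, 0, 0.03, 0.18, 0, 0, 0, 0, 0.045, 0.24, 0, 0, 0, 0, 0.053, 0.295, 0, 0, 0, 0]
}}

```text
time: 16.15
eef_pos: [0.5063, -0.0317, 0.1933]
tcp_rot: [-0.0, 1.0, -0.0, 0.0]
contact_force: [-0.1, 0.4, 0.3]
opening: 0.997
finger_force: 0.0
```

{"api": "carry_out", "payload": {
  "deltas": [0, 0.03, 0, 0, 0, 0, 0, 0.03, 0, 0, 0, 0, 0, 0.03, 0, 0, 0, 0]
}}

```text
time: 16.52
eef_pos: [0.5073, -0.004, 0.1933]
tcp_rot: [-0.001, 1.0, -0.0, 0.0]
contact_force: [0.6, 0.3, 0.9]
opening: 1.004
finger_force: 0.0
```

```bash
cat >> h.py <<'E'
from scipy.spatial.transform import Rotation as Rn
def wcloud(s,d):
    m=ctrl.camera_model("wrist");K=m["intrinsics"];X=m["hand_eye"]
    v,u=np.mgrid[:420,:560]; a=(u-K[0,2])/K[0,0]; b=(v-K[1,2])/K[1,1]; r=np.hypot(a,b)
    k=np.tan(r)/np.maximum(r,1e-9); P=np.stack([a*k*d,b*k*d,d],-1).reshape(-1,3)
    P=P@X[:3,:3].T+X[:3,3]
    return (Rn.from_quat(s["tcp_rot"]).apply(P)+s["eef_pos"]).reshape(420,560,3)
E
python3 - <<'E'
from h import *
s=ctrl.get_state(); p,d=ctrl.read_camera("wrist"); cv2.imwrite("pics/w1.png",p[:,:,::-1])
np.savez("w1.npz",p=p,d=d,pos=s["eef_pos"],rot=s["tcp_rot"])
W=wcloud(s,d); print(s["eef_pos"],s["tcp_rot"])
q=W[(W[...,2]>.028)&(W[...,2]<.045)&(abs(W[...,0]-.507)<.035)&(abs(W[...,1]+.002)<.035)]
print(len(q),q.mean(0),cv2.minAreaRect((q[:,:2]*1000).astype(np.float32)))
q=W[(abs(W[...,0]-.507)<.08)&(abs(W[...,1]+.002)<.08)]; print(np.histogram(q[:,2],np.arange(-.01,.06,.005)))
p,d=ctrl.read_camera("top"); W=cloud("top",d); np.savez("top1.npz",p=p,d=d); cv2.imwrite("pics/top1.png",p[:,:,::-1])
for n,(x,y) in dict(blue=(.645,-.332),yellow=(.56,-.329),red=(.475,-.328)).items():
    m=(W[...,2]>.09)&(W[...,2]<.125)&(np.hypot(W[...,0]-x,W[...,1]-y)<.04); print(n,m.sum(),W[m].mean(0).round(4))
E
```

```text
[ 0.50725779 -0.00404491  0.19334806] [-5.73068718e-04  9.99999779e-01 -3.08616807e-04  1.33376972e-04]
767 [ 0.50472478 -0.00265898  0.03530267] ((505.6778869628906, -2.5186100006103516), (40.72241973876953, 40.107669830322266), 2.968167781829834)
(array([    0,   344,  1452, 17167,  2030,    94,    56,    61,   134,
         607,     0,     0,     0]), array([-0.01 , -0.005,  0.   ,  0.005,  0.01 ,  0.015,  0.02 ,  0.025,
        0.03 ,  0.035,  0.04 ,  0.045,  0.05 ,  0.055]))
blue 381 [ 0.6436 -0.3305  0.1043]
yellow 385 [ 0.5599 -0.3238  0.1041]
red 397 [ 0.4744 -0.3258  0.1041]
```

View pics/w1.png

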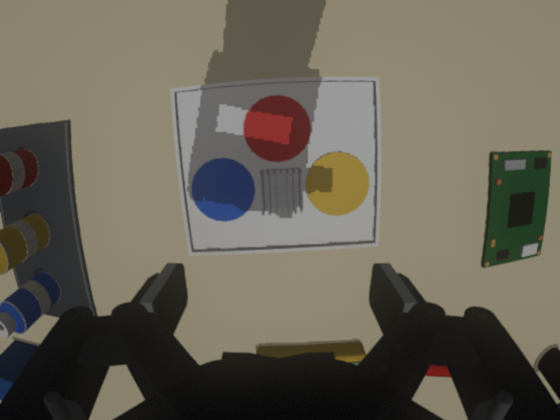

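The wrist view shows the tray with the heat sink at (283,192) and the discs clear: red (278,127), blue (223,189), yellow (337,184). All three cans stand on the mat, far left.

Run:
```python
from h import *
z=np.load("w1.npz"); s=dict(eef_pos=z["pos"],tcp_rot=z["rot"]); W=wcloud(s,z["d"])
t=np.load("top1.npz"); Wt=cloud("top",t["d"])
for name,p,w in(("wrist",z["p"],W),("top",t["p"],Wt)):
    h=cv2.cvtColor(p,cv2.COLOR_RGB2HSV); H,S=h[...,0].astype(int),h[...,1]
    for n,(x,y),m in(("red",(.447,-.0045),(H<8)|(H>172)),("blue",(.508,-.0635),(H>100)&(H<130)),("yellow",(.504,.057),(H>18)&(H<35))):
        k=m&(S>130)&(np.hypot(w[...,0]-x,w[...,1]-y)<.05)&(w[...,2]<.03)
        q=w[k]; (c,r)=cv2.minEnclosingCircle((q[:,:2]*1000).astype(np.float32)); print(name,n,len(q),q.mean(0).round(4),np.round(c,1),round(r,1))
B=Wt[...,2]; q=Wt[(B>.022)&(B<.045)&(abs(Wt[...,0]-.507)<.035)&(abs(Wt[...,1]+.002)<.035)]; print(len(q),q.mean(0))
h=cv2.cvtColor(z["p"],cv2.COLOR_RGB2HSV)
k=(h[...,2]<60)&(np.hypot(W[...,0]-.529,W[...,1]-.31)<.036)&(h[...,1]<120); print("chip wrist",k.sum(),W[k].mean(0))
k=(h[...,0]>40)&(h[...,0]<90)&(h[...,1]>100)&(np.hypot(W[...,0]-.529,W[...,1]-.31)<.12); print("board wrist",cv2.minAreaRect((W[k][:,:2]*1000).astype(np.float32)))
```

```text
wrist red 3309 [ 0.4447 -0.0069  0.0089] [445.1  -6.8] 33.1
wrist blue 2564 [ 0.5083 -0.0598  0.0089] [507.9 -63.6] 32.9
wrist yellow 2970 [0.5008 0.0559 0.0088] [501.5  56. ] 33.0
top red 332 [ 0.4605 -0.0087  0.0089] [450.7  -6.3] 31.6
top blue 0 [nan nan nan] [0. 0.] 0.0
top yellow 164 [0.4907 0.0552 0.009 ] [501.1  58.2] 32.5
1 [0.48831012 0.01670887 0.03361825]
chip wrist 936 [0.52750134 0.30815292 0.00925943]
board wrist ((527.8124389648438, 308.85577392578125), (148.34796142578125, 108.16336059570312), 5.755131244659424)<stdin>:8: RuntimeWarning: Mean of empty slice.
  ret = um.true_divide(
```

{"api": "carry_out", "payload": {
  "deltas": [0.001, 0.001, 0.05, 0, 0, -0.052, 0.001, 0.001, 0.1, 0, 0, -0.052, 0.001, 0.001, 0.14, 0, 0, -0.052, 0.001, 0.001, 0.15, 0, 0, -0.052]
}}

```text
time: 17.12
eef_pos: [0.5039, -0.0031, 0.0404]
tcp_rot: [-0.026, 1.0, 0.001, -0.003]
contact_force: [-0.1, 0.3, 0.5]
opening: 0.996
finger_force: 0.0
```

{"api": "carry_out", "payload": {
  "deltas": [0, 0, 0.01, 0, 0, 0, 0, 0, 0.02, 0, 0, 0, 0, 0, 0.028, 0, 0, 0, 0, 0, 0.032, 0, 0, 0, 0, 0, 0.032, 0, 0, 0]
}}

```text
time: 17.75
eef_pos: [0.506, -0.0024, 0.0113]
tcp_rot: [-0.027, 1.0, 0.0, -0.0]
contact_force: [0.1, -0.0, 1.0]
opening: 1.0
finger_force: 0.0
```

{"api": "carry_out", "payload": {
  "deltas": [0, 0, 0, 0, 0, 0, 0, 0, 0, 0, 0, 0, 0, 0, 0, 0, 0, 0, 0, 0, 0, 0, 0, 0, 0, 0, 0, 0, 0, 0],
  "grip": 30,
  "grip_force": 30
}}

```text
time: 18.38
eef_pos: [0.5065, -0.0025, 0.0117]
tcp_rot: [-0.027, 1.0, -0.0, 0.0]
contact_force: [1.0, 0.5, 2.1]
opening: 0.462
finger_force: 31.9
```

{"api": "carry_out", "payload": {
  "deltas": [0, 0, -0.04, 0, 0, 0, 0, 0, -0.08, 0, 0, 0, -0.006, 0.05, -0.08, 0, 0, -0.015, -0.012, 0.1, -0.08, 0, 0, -0.03, -0.019, 0.155, -0.08, 0, 0, -0.055]
}}

```text
time: 19.0
eef_pos: [0.5164, 0.1545, 0.091]
tcp_rot: [-0.054, 0.999, -0.0, -0.0]
contact_force: [0.9, 1.2, -0.4]
opening: 0.462
finger_force: 31.5
```

Run:
```python
from h import *
s=ctrl.get_state(); R=Rn.from_quat(s["tcp_rot"])
print(s["eef_pos"],R.as_matrix()[:,1], "tool delta:",R.inv().apply(np.array([.528,.309,s["eef_pos"][2]])-s["eef_pos"]))
```

```text
[0.51636703 0.15445253 0.090981  ] [-1.07717546e-01  9.94181513e-01 -2.21902028e-04] tool delta: [-2.82127358e-02  1.52395163e-01 -4.94331375e-05]
```

{"api": "carry_out", "payload": {
  "deltas": [-0.01, 0.05, 0, 0, 0, 0, -0.02, 0.1, 0, 0, 0, 0, -0.028, 0.152, 0, 0, 0, 0, -0.028, 0.152, 0.03, 0, 0, 0, -0.028, 0.152, 0.06, 0, 0, 0]
}}

```text
time: 19.62
eef_pos: [0.5277, 0.3084, 0.0302]
tcp_rot: [-0.055, 0.998, -0.0, -0.0]
contact_force: [-0.0, -0.3, -1.5]
opening: 0.46
finger_force: 31.5
```

{"api": "carry_out", "payload": {
  "deltas": [0, 0, 0.006, 0, 0, 0, 0, 0, 0.011, 0, 0, 0, 0, 0, 0.014, 0, 0, 0, 0, 0, 0.015, 0, 0, 0, 0, 0, 0.015, 0, 0, 0]
}}

```text
time: 20.25
eef_pos: [0.5287, 0.3075, 0.017]
tcp_rot: [-0.054, 0.999, 0.0, 0.001]
contact_force: [0.1, -0.3, -0.8]
opening: 0.459
finger_force: 31.5
```

{"api": "carry_out", "payload": {
  "deltas": [0, 0, 0.001, 0, 0, 0, 0, 0, 0.0015, 0, 0, 0, 0, 0, 0.0015, 0, 0, 0]
}}

```text
time: 20.62
eef_pos: [0.5287, 0.3076, 0.0158]
tcp_rot: [-0.054, 0.999, 0.0, 0.0]
contact_force: [-1.8, -1.4, 5.8]
opening: 0.461
finger_force: 32.2
```

{"api": "carry_out", "payload": {
  "deltas": [0, 0, 0, 0, 0, 0, 0, 0, 0, 0, 0, 0, 0, 0, 0, 0, 0, 0, 0, 0, -0.015, 0, 0, 0, 0, 0, -0.04, 0, 0, 0],
  "grip": 100
}}

```text
time: 21.25
eef_pos: [0.5276, 0.3073, 0.055]
tcp_rot: [-0.054, 0.999, -0.0, -0.001]
contact_force: [1.1, 0.4, -0.2]
opening: 1.0
finger_force: 0.0
```

{"api": "carry_out", "payload": {
  "deltas": [0, 0, -0.045, 0, 0, 0, 0, 0, -0.09, 0, 0, 0, 0.003, -0.03, -0.135, 0, 0, 0.03, 0.01, -0.07, -0.145, 0, 0, 0.06, 0.016, -0.12, -0.145, 0, 0, 0.108]
}}

```text
time: 21.88
eef_pos: [0.5262, 0.186, 0.2033]
tcp_rot: [-0.0, 1.0, 0.0, 0.003]
contact_force: [-0.1, -0.6, 0.0]
opening: 1.0
finger_force: 0.0
```

Run:
```python
from h import *
s=ctrl.get_state(); p,d=ctrl.read_camera("wrist"); cv2.imwrite("pics/w2.png",p[:,:,::-1])
W=wcloud(s,d); print(s["eef_pos"],s["tcp_rot"])
q=W[(W[...,2]>.028)&(W[...,2]<.055)&(abs(W[...,0]-.528)<.04)&(abs(W[...,1]-.309)<.04)]
print(len(q),q.mean(0),cv2.minAreaRect((q[:,:2]*1000).astype(np.float32)))
h=cv2.cvtColor(p,cv2.COLOR_RGB2HSV)
k=(h[...,0]>40)&(h[...,0]<90)&(h[...,1]>100)&(np.hypot(W[...,0]-.529,W[...,1]-.31)<.12); print("board wrist",cv2.minAreaRect((W[k][:,:2]*1000).astype(np.float32)))
```

```text
[0.52621368 0.18600065 0.20327407] [-2.34696713e-04  9.99995876e-01  4.44105111e-04  2.82773854e-03]
1508 [0.52782938 0.305535   0.03612288] ((528.3173828125, 305.8110656738281), (40.58749008178711, 40.83442306518555), 5.899969577789307)
board wrist ((527.8289184570312, 309.76812744140625), (147.3318634033203, 107.90177917480469), 6.4496331214904785)
```

View pics/w2.png

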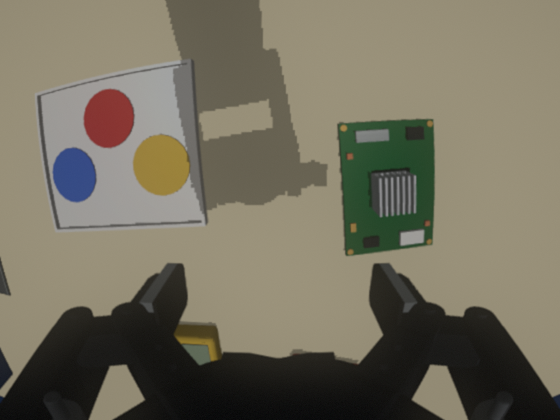

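The wrist view shows the heat sink sitting on the chip at (394,195) with its fins along the board. Next, the cans go back.

{"api": "carry_out", "payload": {
  "deltas": [-0.004, -0.058, 0, 0, 0, 0, -0.008, -0.116, 0, 0, 0, 0, -0.012, -0.174, 0, 0, 0, 0, -0.016, -0.232, 0, 0, 0, 0, -0.02, -0.29, 0, 0, 0, 0]
}}

```text
time: 22.55
eef_pos: [0.5454, -0.1054, 0.2012]
tcp_rot: [-0.0, 1.0, -0.0, 0.001]
contact_force: [0.8, -0.0, -0.4]
opening: 0.999
finger_force: 0.0
```

{"api": "carry_out", "payload": {
  "deltas": [-0.004, -0.058, 0, 0, 0, 0, -0.008, -0.116, 0, 0, 0, 0, -0.012, -0.174, 0, 0, 0, 0, -0.014, -0.222, 0, 0, 0, 0, -0.014, -0.222, 0, 0, 0, 0]
}}

```text
time: 23.18
eef_pos: [0.559, -0.329, 0.2007]
tcp_rot: [0.002, 1.0, -0.001, 0.0]
contact_force: [-0.0, 0.7, 0.7]
opening: 1.001
finger_force: 0.0
```

{"api": "carry_out", "payload": {
  "deltas": [-0.001, 0.003, 0.05, 0, 0, 0, -0.001, 0.003, 0.1, 0, 0, 0, -0.001, 0.003, 0.135, 0, 0, 0, -0.001, 0.003, 0.144, 0, 0, 0, -0.001, 0.003, 0.144, 0, 0, 0]
}}

```text
time: 23.8
eef_pos: [0.5608, -0.322, 0.0566]
tcp_rot: [-0.0, 1.0, -0.0, 0.0]
contact_force: [0.0, 0.3, 0.4]
opening: 1.002
finger_force: 0.0
```

{"api": "carry_out", "payload": {
  "deltas": [0, 0, 0, 0, 0, 0, 0, 0, 0, 0, 0, 0, 0, 0, 0, 0, 0, 0, 0, 0, 0, 0, 0, 0, 0, 0, 0, 0, 0, 0],
  "grip": 30,
  "grip_force": 40
}}

```text
time: 24.42
eef_pos: [0.5616, -0.3237, 0.0581]
tcp_rot: [0.0, 1.0, -0.001, 0.002]
contact_force: [-1.1, -0.9, 6.8]
opening: 0.553
finger_force: 40.8
```

{"api": "carry_out", "payload": {
  "deltas": [0, 0, -0.05, 0, 0, 0, 0, 0, -0.1, 0, 0, 0, 0.002, 0.01, -0.145, 0, 0, 0, 0.01, 0.06, -0.15, 0, 0, 0, 0.018, 0.115, -0.15, 0, 0, 0]
}}

```text
time: 25.05
eef_pos: [0.5421, -0.2068, 0.2065]
tcp_rot: [0.001, 1.0, -0.0, 0.001]
contact_force: [0.2, -0.4, -1.6]
opening: 0.554
finger_force: 41.8
```

{"api": "carry_out", "payload": {
  "deltas": [0.008, 0.055, 0, 0, 0, 0, 0.016, 0.11, 0, 0, 0, 0, 0.024, 0.165, 0, 0, 0, 0, 0.032, 0.22, 0, 0, 0, 0, 0.04, 0.266, 0, 0, 0, 0]
}}

```text
time: 25.68
eef_pos: [0.501, 0.0605, 0.205]
tcp_rot: [-0.0, 1.0, 0.0, -0.001]
contact_force: [0.6, 0.7, -1.6]
opening: 0.548
finger_force: 41.8
```

{"api": "carry_out", "payload": {
  "deltas": [0, 0, 0.04, 0, 0, 0, 0, 0, 0.09, 0, 0, 0, 0, 0, 0.125, 0, 0, 0, 0, 0, 0.138, 0, 0, 0, 0, 0, 0.14, 0, 0, 0]
}}

```text
time: 26.3
eef_pos: [0.5022, 0.0584, 0.0656]
tcp_rot: [-0.0, 1.0, 0.0, -0.0]
contact_force: [-0.0, 0.3, -1.2]
opening: 0.553
finger_force: 41.8
```

{"api": "carry_out", "payload": {
  "deltas": [0, -0.001, 0.002, 0, 0, 0, 0, -0.001, 0.004, 0, 0, 0, 0, -0.001, 0.0048, 0, 0, 0, 0, -0.001, 0.0048, 0, 0, 0]
}}

```text
time: 26.8
eef_pos: [0.5045, 0.0571, 0.0641]
tcp_rot: [-0.0, 1.0, -0.0, 0.002]
contact_force: [-2.1, -1.1, 7.1]
opening: 0.551
finger_force: 42.0
```

{"api": "carry_out", "payload": {
  "deltas": [0, 0, 0, 0, 0, 0, 0, 0, 0, 0, 0, 0, 0, 0, -0.03, 0, 0, 0, 0, 0, -0.085, 0, 0, 0, 0, 0, -0.14, 0, 0, 0],
  "grip": 100
}}

```text
time: 27.42
eef_pos: [0.5018, 0.0575, 0.202]
tcp_rot: [-0.0, 1.0, 0.0, -0.001]
contact_force: [0.7, 0.5, -0.3]
opening: 0.999
finger_force: 0.0
```

{"api": "carry_out", "payload": {
  "deltas": [0.004, -0.055, 0, 0, 0, 0, 0.008, -0.11, 0, 0, 0, 0, 0.012, -0.165, 0, 0, 0, 0, 0.016, -0.22, 0, 0, 0, 0, 0.02, -0.28, 0, 0, 0, 0]
}}

```text
time: 28.05
eef_pos: [0.482, -0.2241, 0.201]
tcp_rot: [-0.0, 1.0, -0.0, 0.0]
contact_force: [0.7, 0.2, 0.0]
opening: 0.999
finger_force: 0.0
```

{"api": "carry_out", "payload": {
  "deltas": [0.004, -0.055, 0, 0, 0, 0, 0.008, -0.104, 0, 0, 0, 0, 0.008, -0.104, 0.045, 0, 0, 0, 0.008, -0.104, 0.095, 0, 0, 0, 0.008, -0.104, 0.14, 0, 0, 0]
}}

```text
time: 28.68
eef_pos: [0.4739, -0.3265, 0.0592]
tcp_rot: [0.0, 1.0, 0.0, -0.0]
contact_force: [1.2, 0.2, -0.4]
opening: 0.999
finger_force: 0.0
```

{"api": "carry_out", "payload": {
  "deltas": [0, 0, 0.004, 0, 0, 0, 0, 0, 0.004, 0, 0, 0]
}}

```text
time: 28.92
eef_pos: [0.475, -0.3271, 0.0581]
tcp_rot: [-0.0, 1.0, -0.0, 0.0]
contact_force: [-0.4, -0.7, 0.7]
opening: 0.999
finger_force: 0.0
```

{"api": "carry_out", "payload": {
  "deltas": [0, 0, 0, 0, 0, 0, 0, 0, 0, 0, 0, 0, 0, 0, 0, 0, 0, 0, 0, 0, 0, 0, 0, 0, 0, 0, 0, 0, 0, 0],
  "grip": 30
}}

```text
time: 29.55
eef_pos: [0.4755, -0.3277, 0.0592]
tcp_rot: [-0.0, 1.0, -0.001, 0.001]
contact_force: [-0.0, -0.1, 6.4]
opening: 0.552
finger_force: 41.4
```

{"api": "carry_out", "payload": {
  "deltas": [0, 0, -0.05, 0, 0, 0, 0, 0, -0.1, 0, 0, 0, 0, 0.01, -0.145, 0, 0, 0, 0.005, 0.06, -0.15, 0, 0, 0, 0.01, 0.115, -0.15, 0, 0, 0]
}}

```text
time: 30.18
eef_pos: [0.4643, -0.2108, 0.208]
tcp_rot: [0.001, 1.0, -0.0, 0.001]
contact_force: [0.6, 0.8, -2.5]
opening: 0.551
finger_force: 42.0
```

{"api": "carry_out", "payload": {
  "deltas": [0.005, 0.055, 0, 0, 0, 0, 0.01, 0.11, 0, 0, 0, 0, 0.015, 0.165, 0, 0, 0, 0, 0.0185, 0.206, 0, 0, 0, 0, 0.0185, 0.206, 0.03, 0, 0, 0]
}}

```text
time: 30.8
eef_pos: [0.4468, -0.0033, 0.1788]
tcp_rot: [-0.002, 1.0, -0.0, 0.003]
contact_force: [0.4, -0.3, -2.0]
opening: 0.55
finger_force: 42.1
```

{"api": "carry_out", "payload": {
  "deltas": [0, 0, 0.04, 0, 0, 0, 0, 0, 0.08, 0, 0, 0, 0, 0, 0.105, 0, 0, 0, 0, 0, 0.11, 0, 0, 0, 0, 0, 0.11, 0, 0, 0]
}}

```text
time: 31.42
eef_pos: [0.4462, -0.0056, 0.0675]
tcp_rot: [-0.0, 1.0, -0.0, 0.0]
contact_force: [0.3, -0.8, -0.4]
opening: 0.546
finger_force: 42.0
```

{"api": "carry_out", "payload": {
  "deltas": [0, 0, 0.002, 0, 0, 0, 0, 0, 0.004, 0, 0, 0, 0, 0, 0.0048, 0, 0, 0, 0, 0, 0.0048, 0, 0, 0]
}}

```text
time: 31.92
eef_pos: [0.4474, -0.0059, 0.0651]
tcp_rot: [-0.0, 1.0, -0.0, 0.001]
contact_force: [-3.4, -0.8, 11.8]
opening: 0.549
finger_force: 43.1
```

{"api": "carry_out", "payload": {
  "deltas": [0, 0, 0, 0, 0, 0, 0, 0, 0, 0, 0, 0, 0, 0, -0.03, 0, 0, 0, 0, 0, -0.085, 0, 0, 0, 0, 0, -0.14, 0, 0, 0],
  "grip": 100
}}

```text
time: 32.55
eef_pos: [0.4453, -0.0055, 0.2032]
tcp_rot: [-0.0, 1.0, 0.0, -0.001]
contact_force: [0.6, 0.5, -0.1]
opening: 1.003
finger_force: 0.0
```

{"api": "carry_out", "payload": {
  "deltas": [-0.03, -0.05, 0, 0, 0, 0, -0.06, -0.1, 0, 0, 0, 0, -0.09, -0.15, 0, 0, 0, 0, -0.12, -0.2, 0, 0, 0, 0, -0.15, -0.25, 0, 0, 0, 0]
}}

```text
time: 33.17
eef_pos: [0.5966, -0.2572, 0.2017]
tcp_rot: [0.0, 1.0, 0.0, -0.0]
contact_force: [0.9, 0.3, 0.0]
opening: 1.004
finger_force: 0.0
```

{"api": "carry_out", "payload": {
  "deltas": [-0.03, -0.05, 0, 0, 0, 0, -0.0485, -0.075, 0, 0, 0, 0, -0.0485, -0.075, 0.045, 0, 0, 0, -0.0485, -0.075, 0.095, 0, 0, 0, -0.0485, -0.075, 0.14, 0, 0, 0]
}}

```text
time: 33.8
eef_pos: [0.6438, -0.3303, 0.0596]
tcp_rot: [0.0, 1.0, 0.0, -0.001]
contact_force: [0.1, -0.9, -0.2]
opening: 1.001
finger_force: 0.0
```

{"api": "carry_out", "payload": {
  "deltas": [0, 0, 0.004, 0, 0, 0, 0, 0, 0.004, 0, 0, 0]
}}

```text
time: 34.05
eef_pos: [0.645, -0.3309, 0.0592]
tcp_rot: [-0.0, 1.0, -0.0, 0.001]
contact_force: [-0.2, -0.6, 1.1]
opening: 1.003
finger_force: 0.0
```

{"api": "carry_out", "payload": {
  "deltas": [0, 0, 0, 0, 0, 0, 0, 0, 0, 0, 0, 0, 0, 0, 0, 0, 0, 0, 0, 0, 0, 0, 0, 0, 0, 0, 0, 0, 0, 0],
  "grip": 30
}}

```text
time: 34.67
eef_pos: [0.6457, -0.3317, 0.061]
tcp_rot: [-0.0, 1.0, -0.001, 0.002]
contact_force: [-0.3, -1.0, 6.4]
opening: 0.548
finger_force: 41.4
```

{"api": "carry_out", "payload": {
  "deltas": [0, 0, -0.05, 0, 0, 0, 0, 0, -0.1, 0, 0, 0, 0.005, 0.01, -0.145, 0, 0, 0, 0.03, 0.06, -0.15, 0, 0, 0, 0.055, 0.11, -0.15, 0, 0, 0]
}}

```text
time: 35.3
eef_pos: [0.5886, -0.2195, 0.2087]
tcp_rot: [0.0, 1.0, 0.0, 0.0]
contact_force: [0.0, -0.2, -2.3]
opening: 0.549
finger_force: 42.1
```

{"api": "carry_out", "payload": {
  "deltas": [0.025, 0.05, 0, 0, 0, 0, 0.05, 0.1, 0, 0, 0, 0, 0.081, 0.1575, 0, 0, 0, 0, 0.081, 0.1575, 0, 0, 0, 0, 0.081, 0.1575, 0.03, 0, 0, 0]
}}

```text
time: 35.92
eef_pos: [0.5099, -0.0629, 0.1804]
tcp_rot: [-0.001, 1.0, -0.001, 0.003]
contact_force: [0.2, 0.4, -1.7]
opening: 0.544
finger_force: 42.2
```

{"api": "carry_out", "payload": {
  "deltas": [0, 0, 0.04, 0, 0, 0, 0, 0, 0.08, 0, 0, 0, 0, 0, 0.105, 0, 0, 0, 0, 0, 0.11, 0, 0, 0, 0, 0, 0.11, 0, 0, 0]
}}

```text
time: 36.55
eef_pos: [0.5088, -0.0635, 0.0686]
tcp_rot: [0.0, 1.0, -0.0, 0.0]
contact_force: [0.1, -0.7, -1.3]
opening: 0.545
finger_force: 42.2
```

Next: set it down, release, lift and move aside over clear table so the top camera can see.

{"api": "carry_out", "payload": {
  "deltas": [0, 0, 0.002, 0, 0, 0, 0, 0, 0.004, 0, 0, 0, 0, 0, 0.0048, 0, 0, 0, 0, 0, 0.0048, 0, 0, 0]
}}

```text
time: 37.05
eef_pos: [0.51, -0.0636, 0.0669]
tcp_rot: [-0.0, 1.0, -0.0, 0.001]
contact_force: [-4.1, 0.4, 12.0]
opening: 0.546
finger_force: 43.1
```

{"api": "carry_out", "payload": {
  "deltas": [0, 0, 0, 0, 0, 0, 0, 0, 0, 0, 0, 0, 0, 0, -0.03, 0, 0, 0, 0, 0, -0.085, 0, 0, 0, 0, 0, -0.14, 0, 0, 0],
  "grip": 100
}}

```text
time: 37.67
eef_pos: [0.5078, -0.0629, 0.2043]
tcp_rot: [-0.0, 1.0, 0.0, -0.001]
contact_force: [1.3, -1.1, 0.6]
opening: 1.003
finger_force: 0.0
```

{"api": "carry_out", "payload": {
  "deltas": [0, -0.06, 0, 0, 0, 0, 0, -0.12, 0, 0, 0, 0, 0, -0.18, 0, 0, 0, 0, 0, -0.24, 0, 0, 0, 0, 0, -0.28, 0, 0, 0, 0]
}}

```text
time: 38.3
eef_pos: [0.5079, -0.3457, 0.2031]
tcp_rot: [0.001, 1.0, -0.0, -0.0]
contact_force: [0.7, 0.5, -0.4]
opening: 1.001
finger_force: 0.0
```

Run:
```python
from h import *
p,d=ctrl.read_camera("top"); W=cloud("top",d); cv2.imwrite("pics/top2.png",p[:,:,::-1])
z=np.load("top0.npz"); W0=cloud("top",z["d"])
for n,(x,y) in dict(red=(.4465,-.005),blue=(.508,-.0635),yellow=(.503,.057)).items():
    for w in(W0,W):
        m=(w[...,2]>.09)&(w[...,2]<.13)&(np.hypot(w[...,0]-x,w[...,1]-y)<.035); print(n,m.sum(),w[m].mean(0).round(4))
m=(W[...,2]>.03)&(W[...,2]<.05)&(np.hypot(W[...,0]-.528,W[...,1]-.308)<.04); q=W[m]; print("sink",len(q),q.mean(0).round(4),cv2.minAreaRect((q[:,:2]*1000).astype(np.float32)))
```

```text
red 428 [ 0.4474 -0.0047  0.1088]
red 427 [ 0.4468 -0.0075  0.1092]
blue 418 [ 0.5082 -0.0637  0.1091]
blue 412 [ 0.5092 -0.0651  0.1092]
yellow 422 [0.5045 0.0582 0.1089]
yellow 421 [0.5027 0.0524 0.109 ]
sink 260 [0.5297 0.3056 0.0377] ((529.816650390625, 306.2715148925781), (39.97748947143555, 41.70613479614258), 6.234413146972656)
```

View pics/top2.png

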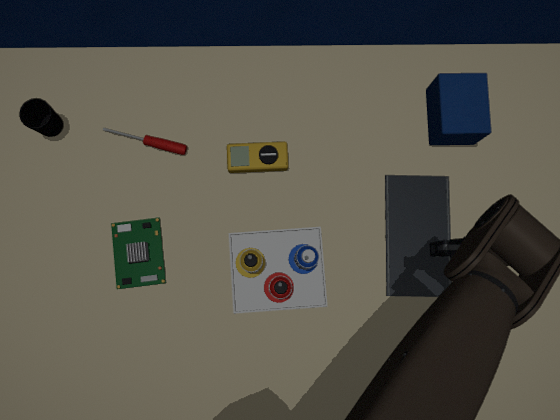

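All offsets are inside the tolerances: cans 2 to 6 mm against 12 mm, and the sink about 4 mm against 10 mm. The top view shows the cans on their discs at (250,262), (303,258) and (279,287), the sink on the chip at (138,253), and the meter unmoved.

```bash
python3 -c "
from plant import ctrl
print(ctrl.sign_off())"
```

```text
the job is handed in; nothing more can be done
None
```

The job is handed in (the judge's result was not shown): in the last measurement all three cans stand on their own discs 2–6 mm off their starting positions, the heat sink sits about 4 mm off the chip's centre with fins along the board, and the multimeter looks unmoved.

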